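# Fold the hold-down flap over the tubes and shut the transport case

## Task

Get the blue tube transport case ready to go: first push the upright orange hold-down flap down flat over the tubes while the lid is still open, then swing the blue lid fully shut over it. Do it all by pushing with the fingertips or the outside of the fingers: lift nothing, leave the case standing where it is and do not disturb the small things round it.

Things in the scene. Friction and masses are not known exactly. Their poses are not given: they have to be found in the camera images.
- sample_case: Blue tube transport case, loose on the table, about 2.2 kg: light pushes do not shift it. Body 130 (x) x 150 (y) x 62 mm high, walls 5 mm. Origin: centre of its underside; x points from the front wall (robot's side) to the rear wall with the lid hinge, y left along its length, z up. Four purple-capped blood tubes lie fixed in dark foam inside, tops 43 mm above the underside.
- hold_flap (a joint): Hinge of the orange hold-down flap, rad: 0 = flat over the tubes (its stop), 1.57 = upright (starts 1.42 to 1.66, outer stop 1.7). A plate 78 mm long (hinge to free edge), 130 mm wide, 4 mm thick, hinged along the inside of the front wall; it folds away from the robot, towards the lid. Slightly stiff: it stays where it is left; about 1 N at its free edge moves it.
- flap_hinge (a point): Middle of the flap's hinge axis (the axis runs along the case's y): 55 mm in front of the case's centre, 50 mm above its underside. When flat, the flap's upper face is 52 mm above the underside, 10 mm below the rim.
- flap_edge (a point): Middle of the flap's free edge, mid-thickness, 78 mm from the hinge axis.
- case_lid (a joint): Hinge of the blue lid, rad: 0 = fully shut on the rim (its stop), 1.57 = upright (starts 1.60 to 1.82, leaning back; outer stop 1.9). A hollow shell 130 mm long (hinge to front edge), 150 mm wide, 22 mm high when shut, open towards the tubes. Stiff hinge: the lid stays where it is left; about 1 to 3 N at its edge moves it.
- lid_hinge (a point): Middle of the lid's hinge axis (the axis runs along the case's y): the top of the rear wall, 65 mm behind the case's centre, 62 mm above its underside.
- lid_edge (a point): Middle of the lid's outer front edge: the corner between its outer (upper) face and its front skirt; 130 mm along the lid from the hinge and 22 mm out from the hinge towards the outer face. With the lid open it is the top of the lid's rear side; with the lid shut it lies 84 mm above the case's underside, at its front.
- weighing_vial: Bystander: small white vial, 31 mm across, 42 mm high; origin centre of its underside.
- petri_dish: Bystander: clear round dish, 74 mm across, 18 mm high; origin centre of its underside.
- tape_roll: Bystander: roll of beige tape lying flat, 62 mm across, 25 mm high; origin centre of its underside.
- slide_carton: Bystander: small white and green carton, 55 x 82 x 32 mm; origin centre of its underside.
- marker_red: Bystander: red marker pen lying in front of the case, 120 mm long, 15 mm thick; origin centre of its underside.
- beaker_small: Bystander: small clear beaker standing to the right of the robot's front, 45 mm across, 57 mm high; origin centre of its underside.
There are look-alikes about, which are no part of the job. There is more than one size of the sample_case; the one meant has the size given above.

How it is judged:
On the way, in this order (a step that is already met when the one before it is completed fails the run):
1. the flap lies flat over the tubes while the lid is still open (value of joint hold_flap below 0.12 rad and value of joint case_lid above 1 rad), for 0.2 s.
2. the lid is fully shut over the flap (value of joint case_lid below 0.05 rad and value of joint hold_flap below 0.12 rad), for 0.2 s.
At the end, for the whole second after the job is handed in: The flap is folded flat (joint under 0.12 rad) and the lid is fully shut over it (joint under 0.05 rad); the case stands at rest, upright within 0.03 rad and within 15 mm of where it was, and every bystander is within 20 mm of where it was (all of step 2 and linear speed of sample_case below 0.01 m/s and distance of sample_case from where it was at the start of the episode below 0.015 m and angle between sample_case's own z axis and vertical below 0.03 rad and distance of each of weighing_vial, petri_dish, tape_roll, slide_carton, marker_red, beaker_small from where it was at the start of the episode below 0.02 m); the robot touches nothing.
It fails at once if the lid is brought down (below 0.9 rad) before the flap is folded down (it is still above 0.35 rad) (value of joint case_lid below 0.9 rad and value of joint hold_flap above 0.35 rad).
It fails at once if the case is lifted by more than 12 mm or tipped by more than 0.15 rad (height (world z) of sample_case above 0.012 m or angle between sample_case's own z axis and vertical above 0.15 rad).
It fails at once if the case is shoved more than 15 mm (distance of sample_case from where it was at the start of the episode above 0.015 m).
It fails at once if a bystander is moved or lifted by more than 20 mm (distance of any of weighing_vial, petri_dish, tape_roll, slide_carton, marker_red, beaker_small from where it was at the start of the episode above 0.02 m).
It also fails if it takes over 51 s, if anything falls off the work surface, if the arm or the gripper's body presses on something with over 40 N, if the wrist force passes 120 N, or if a joint passes its speed limit or range.

## Robot

A 6-joint arm with a two-finger parallel gripper is mounted at the origin on a cart in front of the work surface, level with it; the furniture and walls round the work are solid. World frame = base frame: x ahead of the robot, y to its left, z up, the work surface at z = 0. Lengths are in m, angles in rad, forces in N, time in s.
With the tool pointing down it reaches from about 0.325 to 0.75 m from the base axis. Payload 7.6 kg.
Tool frame: the origin (TCP) lies at the centre of the arm's flange, where the gripper is bolted on; the fingertips stand 173 mm ahead of it and the grasp point (between the pads) lies 155 mm ahead of it; z points along the fingers, y is the line along which they close (so a half turn about z gives the same grasp; the last joint's range is limited). The gripper opens to 85 mm and grips with 20 to 120 N. Pads are 22 mm wide; open, the fingers measure 114 mm over their backs; the gripper's body (76 mm by 85 mm) begins 54 mm behind the grasp point. The pads swing forward as they close: fully open they stand 13 mm farther back than shut.
Start: joints at [1.149, 0.052, 1.401, -0, 1.689, -0.07], TCP at [0.181, 0.493, 0.405] pointing down, gripper open.
Joint ranges: [-2.9, 2.9], [-0.91, 2.17], [0.12, 2.37], [-1.06, 4.2], [0.26, 2.73], [-2.93, 2.93]. Speed limits (rad/s): [2.57, 2.57, 3.01, 3.14, 3.14, 3.14].

## Interface

Orientations are given as a rotation vector (axis times angle).
In Python, from rig import status, cams, order gives the robot as it stands.
- The arm moves only by the tool arm_command, never from a script. Its argument "steps" is a list that holds one entry, the list of rows, each a list of 4 numbers: the shift along the tool's x, y, z in mm, then the turn about the tool's z in rad. In form: [[[tx, ty, tz, twist], ...]]. A call has exactly 8 rows; each row shifts and turns the commanded pose from where the row before left it, along the tool's axes as they then stand; what a row does not reach is not made up. A row lasts 1/8 s, in which the tool goes at most 62.5 mm and 10.7 degrees, less where a joint would pass 70% of its speed; a pose out of reach is approached as far as the arm can. A call with a gripper value outside its range is refused whole. "claw" is the finger opening in mm, from 0 to 85.4, set as the call begins (left out, the last holds). The fingers move at their own pace and stop on an object; "newtons" is the grip in N (left out, the last holds). Time passes only in rows, so rows that do not move let the fingers close, or fill a call up. It gives the time, the measured TCP pose, the force, the opening and the grip force at its end, in the units of the state.
- status.get_state(): the state, without advancing time (a new reading comes with each control period).
- cams.read_camera(name): name is "scene" or "top"; returns a dict with "color" (400x640x3 uint8, red, green, blue), "depth" (400x640 float32, m along the optical axis (not along the pixel's ray), 0 where there is no reading), "camera_matrix" (3x3 intrinsics, pixels), "R" (3x3) and "t" (3): a world point X has camera coordinates R X + t. Camera axes: x right, y down, z forward; pixel columns grow to the right and rows downward; lengths in m; the calibration is good to about 2 mm. A picture is of the moment at which its call begins.
- order.sign_off(): hands the job in; it is judged then, once.
The state is a dict: "time": time; "q": joint angles; "qd": joint speeds; "tau": joint torques, N m; "eef_pos": TCP position; "orientation": TCP orientation; "contact_force": force on the tool from outside, world axes, zero at the start; "moment": the same for the moment, N m; "grip_width": finger opening in m; "grip_force": force on a finger pad.
Only numpy, scipy, OpenCV 4.12 (cv2) and the standard library are available. Lean on these libraries where they do the work, as an engineer would, in place of code of your own. Each camera call takes 0.05 s, during which the arm holds its last target. There are 200 camera calls.

## Working session

There is one attempt and no reset: what is moved stays moved. The work goes in short steps, Python scripts to look and compute and a tool call to move; the robot and the scene stay as the last step left them, time stands still between calls to the robot, and variables do not carry over. Pictures are saved under pics/ and viewed, at most 10 in all, crops included, and the job is handed in when it is done.

Besides the shell and the picture viewer there is one more tool, called after "Request:" as name([rows], argument=value, ...), one row to a line, values as JSON. arm_command: Moves the arm, as the interface text tells. Its arguments: {"type":"object","properties":{"steps":{"type":"array","items":{"type":"array","items":{"type":"array","items":{"type":"number"}}}},"claw":{"type":"number"},"newtons":{"type":"number"}},"required":["steps"]}

```bash
mkdir -p pics; python3 - <<'E'
from rig import status,cams
import cv2,numpy as np
s=status.get_state();print({k:np.round(v,3) for k,v in s.items()})
for n in("scene","top"):
    c=cams.read_camera(n);cv2.imwrite(f"pics/{n}0.png",c["color"][:,:,::-1]);np.savez(f"{n}0.npz",**c)
    print(n,c["camera_matrix"].round(1).tolist(),(-c["R"].T@c["t"]).round(3),c["R"].round(3).tolist())
E
```

```text
{'time': np.float64(0.0), 'q': array([ 1.149,  0.053,  1.402, -0.   ,  1.689, -0.07 ]), 'qd': array([ 0.001, -0.001, -0.001, -0.001, -0.   ,  0.   ]), 'tau': array([ 1.0000e-03, -3.8164e+01, -3.6021e+01,  0.0000e+00,  6.0000e-03,
       -0.0000e+00]), 'eef_pos': array([0.181, 0.493, 0.404]), 'orientation': array([-5.500e-01, -3.093e+00,  2.000e-03]), 'contact_force': array([ 0.078, -1.379, -0.49 ]), 'moment': array([-0.006,  0.009, -0.024]), 'grip_force': np.float64(0.0), 'grip_width': np.float64(0.085)}
scene [[487.3, 0.0, 322.0], [0.0, 487.3, 198.2], [0.0, 0.0, 1.0]] [-0.375 -0.595  0.879] [[0.559, -0.829, 0.0], [-0.514, -0.347, -0.785], [0.651, 0.439, -0.62]]
top [[361.7, 0.0, 314.4], [0.0, 361.7, 199.7], [0.0, 0.0, 1.0]] [ 0.352 -0.038  1.071] [[-0.001, -1.0, -0.009], [-0.987, 0.002, -0.158], [0.158, 0.009, -0.987]]
```

View pics/scene0.png

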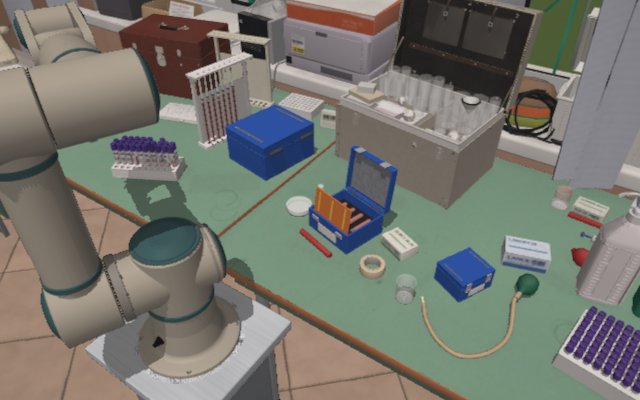

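View pics/top0.png

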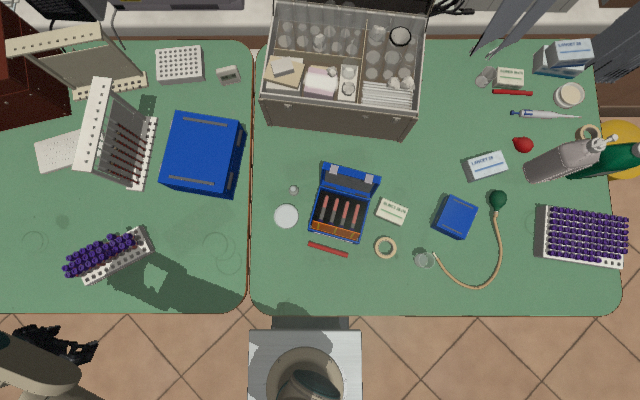

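The scene and top views show three blue candidates, given here as top-view pixels:
- the open case with the orange flap (342,205)
- the big shut blue box (203,153)
- the small shut blue box (455,215)

I choose the open one at (342,205), since it is the only one with a flap and tubes. It is scene pixel (345,215). Next I'll take a close crop and measure it.

```bash
cat > h.py <<'E'
import numpy as np,cv2
def cloud(c):
    K=c["camera_matrix"];d=c["depth"];v,u=np.indices(d.shape)
    P=np.stack([(u-K[0,2])/K[0,0]*d,(v-K[1,2])/K[1,1]*d,d],-1)
    return (P-c["t"])@c["R"]
def masks(c):
    h=cv2.cvtColor(c["color"],cv2.COLOR_RGB2HSV);ok=c["depth"]>0
    blue=(h[...,0]>100)&(h[...,0]<130)&(h[...,1]>130)&(h[...,2]>40)&ok
    org=(h[...,0]>8)&(h[...,0]<25)&(h[...,1]>150)&(h[...,2]>100)&ok
    return blue,org
E
python3 - <<'E'
from h import *
t=dict(np.load("top0.npz"));s=dict(np.load("scene0.npz"))
a=cv2.resize(t["color"][150:270,265:425],(640,480));b=cv2.resize(s["color"][130:270,280:440],(0,0),fx=3,fy=3)
cv2.imwrite("pics/crop.png",np.vstack([cv2.resize(a,(400,300)),cv2.resize(b,(400,300))])[:,:,::-1])
for n,c in(("top",t),("scene",s)):
    P=cloud(c);bl,og=masks(c)
    roi=(P[...,0]>.3)&(P[...,0]<.65)&(P[...,1]>-.22)&(P[...,1]<.05)&(P[...,2]>.02)
    for nm,m in(("blue",bl&roi),("org",og&roi)):
        Q=P[m]; print(n,nm,len(Q),Q.min(0).round(3),Q.max(0).round(3))
        if nm=="blue":
            r=Q[abs(Q[:,2]-.062)<.006]; 
            if len(r)>10:
                R=cv2.minAreaRect(r[:,:2].astype(np.float32)*1000);print(" rim rect",np.round(R[0],1),np.round(R[1],1),R[2])
            Q=Q[Q[:,2]>.08]
        else: Q=Q[Q[:,2]>.06]
        if len(Q)>10:
            m=Q.mean(0);_,S,V=np.linalg.svd(Q-m);print("  mean",m.round(3),"n",V[2].round(3),"V0",V[0].round(3),"S",(S/len(Q)**.5).round(4), "zmax",np.percentile(Q[:,2],98).round(3))
    # low objects
    roi2=(P[...,0]>.25)&(P[...,0]<.65)&(P[...,1]>-.35)&(P[...,1]<.2)&(P[...,2]>.008)
    k,lab,st,ce=cv2.connectedComponentsWithStats(roi2.astype(np.uint8))
    for i in range(1,k):
        if st[i,4]>25:
            Q=P[lab==i];print("  obj",ce[i].round(),Q.min(0).round(3),Q.max(0).round(3))
E
```

```text
top blue 1118 [ 0.392 -0.195  0.022] [ 0.591 -0.01   0.196]
 rim rect [483.1 -99.3] [149.3 149.9] 74.43582916259766
  mean [ 0.56  -0.121  0.178] n [-0.954  0.265  0.136] V0 [-0.268 -0.963 -0.001] S [0.0493 0.0286 0.0064] zmax 0.194
top org 369 [ 0.403 -0.145  0.05 ] [ 0.449 -0.022  0.132]
  mean [ 0.427 -0.082  0.101] n [ 0.951 -0.264 -0.162] V0 [-0.271 -0.962 -0.026] S [0.0365 0.0218 0.0007] zmax 0.129
  obj [235. 156.] [ 0.352 -0.038  0.009] [0.649 0.2   1.071]
  obj [342. 202.] [ 0.352 -0.196  0.008] [ 0.591 -0.01   1.071]
  obj [293. 190.] [ 0.352 -0.038  0.01 ] [0.564 0.048 1.071]
  obj [391. 212.] [ 0.352 -0.299  0.009] [ 0.523 -0.038  1.071]
  obj [286. 216.] [ 0.352 -0.038  0.008] [0.508 0.091 1.071]
  obj [385. 247.] [ 0.351 -0.262  0.009] [ 0.411 -0.038  1.071]
  obj [328. 249.] [ 0.352 -0.122  0.009] [ 0.4   -0.009  1.071]
  obj [421. 260.] [ 0.323 -0.35   0.008] [ 0.367 -0.038  1.071]
scene blue 1916 [ 0.389 -0.197  0.02 ] [ 0.586 -0.009  0.193]
 rim rect [ 480.9 -100.6] [154.  151.7] 74.83123779296875
  mean [ 0.552 -0.129  0.152] n [-0.956  0.258  0.141] V0 [-0.26  -0.966  0.005] S [0.0638 0.0362 0.0053] zmax 0.191
scene org 879 [ 0.401 -0.148  0.031] [ 0.522 -0.02   0.129]
  mean [ 0.425 -0.088  0.095] n [-0.952  0.265  0.151] V0 [-0.267 -0.964  0.007] S [0.0373 0.02   0.0015] zmax 0.127
  obj [292. 148.] [0.604 0.19  0.009] [0.65  0.2   0.119]
  obj [352. 202.] [ 0.389 -0.198  0.008] [0.592 0.09  0.198]
  obj [400. 243.] [ 0.441 -0.301  0.008] [ 0.526 -0.204  0.036]
  obj [316. 242.] [ 0.352 -0.126  0.008] [ 0.398 -0.009  0.018]
  obj [372. 265.] [ 0.348 -0.264  0.008] [ 0.413 -0.202  0.027]
  obj [404. 287.] [ 0.322 -0.35   0.008] [ 0.369 -0.316  0.058]
```

View pics/crop.png

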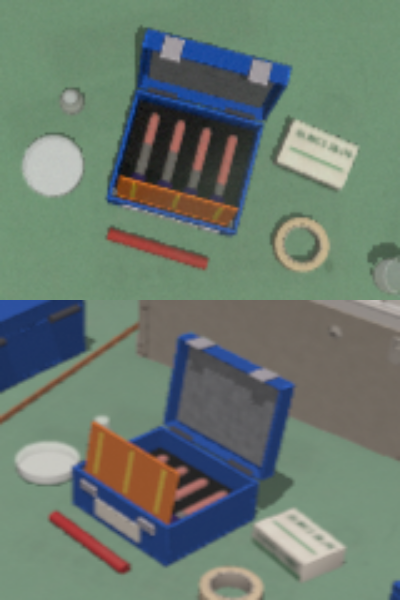

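The crop confirms the open case, with the flap upright and the lid leaning back. The case centre is about (0.474, -0.098) with yaw about -0.27. Next I'll check clearance behind the lid.

```bash
cat >> h.py <<'E'
yaw=-.27;D=np.array([np.cos(yaw),np.sin(yaw)]);V=np.array([-D[1],D[0]])
def uv(P): return np.concatenate([P[...,:2]@np.c_[D,V],P[...,2:]],-1)
def tool():
    from rig import status
    from scipy.spatial.transform import Rotation as R
    s=status.get_state();M=R.from_rotvec(s["orientation"]).as_matrix()
    y=M[:2,1];print("t",round(s["time"],2),"tip u,v,z",(uv(s["eef_pos"])-[0,0,.173]).round(4),"twist needed",round(-(yaw-np.arctan2(-y[0],y[1])),3),"F",np.round(s["contact_force"],1),"w",round(s["grip_width"],3))
E
python3 - <<'E'
from h import *
tool()
for n in("top","scene"):
    c=dict(np.load(n+"0.npz"));W=uv(cloud(c));W[c["depth"]==0]=9
    for z in(.03,.1,.15,.2,.25,.3,.4):
        m=(abs(W[...,2]-z)<.025)&(abs(W[...,1]-.03)<.12)&(W[...,0]>.61)&(W[...,0]<.9)
        print(n,z,m.sum(),np.percentile(W[m][:,0],[1,10]).round(3) if m.sum() else "")
    # flap and lid edge detail
    b,o=masks(c)
    for nm,m in(("flap",o&(W[...,2]>.055)&(W[...,0]<.46)),("lid",b&(W[...,2]>.08)),("body",b&(W[...,2]>.015)&(W[...,2]<.07))):
        Q=W[m&(W[...,0]>.35)&(W[...,0]<.62)&(W[...,1]>-.06)&(W[...,1]<.13)];print(nm,np.percentile(Q,[1,50,99],axis=0).round(3).tolist())
E
```

```text
t 0.1 tip u,v,z [0.0429 0.5232 0.231 ] twist needed -0.082 F [-0.6  1.1  0.6] w 0.085
top 0.03 536 [0.638 0.724]
top 0.1 575 [0.724 0.727]
top 0.15 2298 [0.724 0.735]
top 0.2 3615 [0.727 0.741]
top 0.25 370 [0.765 0.774]
top 0.3 0 
top 0.4 0 
flap [[0.425, -0.028, 0.056], [0.433, 0.035, 0.1], [0.44, 0.096, 0.13]]
lid [[0.553, -0.041, 0.084], [0.572, 0.033, 0.19], [0.584, 0.107, 0.194]]
body [[0.417, -0.041, 0.025], [0.543, 0.039, 0.063], [0.562, 0.107, 0.069]]
scene 0.03 932 [0.732 0.736]
scene 0.1 1318 [0.722 0.728]
scene 0.15 1733 [0.723 0.729]
scene 0.2 2924 [0.726 0.737]
scene 0.25 297 [0.768 0.79 ]
scene 0.3 0 
scene 0.4 0 
flap [[0.426, -0.032, 0.059], [0.433, 0.027, 0.094], [0.44, 0.095, 0.127]]
lid [[0.552, -0.045, 0.082], [0.566, 0.016, 0.159], [0.582, 0.107, 0.192]]
body [[0.416, -0.045, 0.016], [0.514, -0.006, 0.05], [0.563, 0.106, 0.067]]
```

Request:
arm_command([
  [[0,0,0,-0.082],[-30,-45,0,0],[-30,-45,0,0],[-30,-45,0,0],[-30,-45,0,0],[-30,-45,0,0],[-30,-45,0,0],[-30,-45,0,0]],
], claw=0)

```text
time: 1.1
eef_pos: [0.2993, 0.1316, 0.4045]
orientation: [0.422, 3.113, 0.0]
contact_force: [1.7, 0.6, -0.5]
grip_width: -0.0
grip_force: 0.0
```

```bash
python3 -c "from h import *;tool()"
```

```text
t 1.1 tip u,v,z [0.2533 0.2067 0.2315] twist needed 0.001 F [ 1.7  0.6 -0.5] w -0.0
```

Request:
arm_command([
  [[-33,-44,0,0],[-33,-44,0,0],[-33,-44,0,0],[-33,-43,0,0],[0,0,31,0],[0,0,32,0],[0,0,32,0],[0,0,31,0]],
])

```text
time: 2.1
eef_pos: [0.3796, -0.0706, 0.2773]
orientation: [-0.423, -3.112, -0.0]
contact_force: [0.5, -0.8, -0.1]
grip_width: -0.0001
grip_force: 0.0
```

```bash
python3 -c "from h import *;tool()"
```

```text
t 2.1 tip u,v,z [0.3847 0.0333 0.1043] twist needed 0.0 F [ 0.5 -0.8 -0.1] w -0.0
```

Request:
arm_command([
  [[-20,0,0,0],[-20,0,0,0],[-11,0,0,0],[-11,0,4,0],[-13,0,11,0],[-10,0,15,0],[-4,0,11,0],[-2,0,8,0]],
])

```text
time: 3.1
eef_pos: [0.4676, -0.0948, 0.229]
orientation: [-0.422, -3.112, -0.0]
contact_force: [-0.4, -0.4, 1.4]
grip_width: 0.0003
grip_force: 0.3
```

```bash
python3 -c "from h import *;tool()"
```

```text
t 3.1 tip u,v,z [0.4759 0.0333 0.056 ] twist needed 0.0 F [-0.4 -0.4  1.4] w 0.0
```

Now press down gently in small steps.

Request:
arm_command([
  [[0,0,1.5,0],[0,0,1,0],[0,0,1,0],[0,0,0.5,0],[0,0,0,0],[0,0,0,0],[0,0,0,0],[0,0,0,0]],
])

```text
time: 4.1
eef_pos: [0.4677, -0.0948, 0.2257]
orientation: [0.422, 3.113, 0.0]
contact_force: [0.0, 0.4, -0.6]
grip_width: 0.0
grip_force: 0.3
```

```bash
python3 -c "from h import *;tool()"
```

```text
t 4.1 tip u,v,z [0.476  0.0334 0.0527] twist needed 0.0 F [ 0.   0.4 -0.6] w 0.0
```

Request:
arm_command([
  [[0,0,1,0],[0,0,0,0],[0,0,1,0],[0,0,0,0],[0,0,0.5,0],[0,0,0,0],[0,0,0,0],[0,0,0,0]],
])

```text
time: 5.1
eef_pos: [0.4678, -0.0948, 0.2252]
orientation: [0.422, 3.113, -0.0]
contact_force: [-7.5, 2.0, 15.9]
grip_width: -0.0
grip_force: 8.2
```

```bash
python3 -c "from h import *;tool()"
```

```text
t 5.1 tip u,v,z [0.4761 0.0334 0.0522] twist needed 0.0 F [-7.5  2.  15.9] w -0.0
```

Request:
arm_command([
  [[0,0,-20,0],[0,0,-45,0],[0,0,-45,0],[0,0,-45,0],[0,0,-45,0],[-50,0,0,0],[-50,0,0,0],[-50,0,0,0]],
])

```text
time: 6.1
eef_pos: [0.6135, -0.1352, 0.423]
orientation: [-0.423, -3.113, -0.0]
contact_force: [-0.1, -0.6, 0.6]
grip_width: 0.0001
grip_force: 0.0
```

```bash
python3 - <<'E'
from h import *
from rig import cams
tool();a=[]
for n in("scene","top"):
    c=cams.read_camera(n);W=uv(cloud(c));b,o=masks(c)
    box=(W[...,0]>.35)&(W[...,0]<.63)&(W[...,1]>-.06)&(W[...,1]<.13)&(c["depth"]>0)
    for nm,m in(("flap",o&box&(W[...,0]<.5)),("lid",b&box&(W[...,2]>.09)),("body",b&box&(W[...,2]<.07))):
        if (m).sum()>5: print(n,nm,np.percentile(W[m],[1,50,99],axis=0).round(3).tolist())
    cr=c["color"][110:260,270:430] if n=="scene" else c["color"][130:280,255:415]
    a.append(cv2.resize(cr,(400,375)))
cv2.imwrite("pics/b.png",np.hstack(a)[:,:,::-1])
E
```

```text
t 6.1 tip u,v,z [0.6274 0.0333 0.25  ] twist needed 0.0 F [-0.1 -0.6  0.6] w 0.0
scene flap [[0.432, -0.026, 0.048], [0.465, 0.031, 0.052], [0.499, 0.095, 0.055]]
scene lid [[0.553, -0.046, 0.092], [0.567, 0.015, 0.162], [0.583, 0.107, 0.192]]
scene body [[0.416, -0.045, 0.001], [0.495, -0.005, 0.047], [0.565, 0.106, 0.067]]
top lid [[0.552, 0.104, 0.093], [0.554, 0.105, 0.103], [0.562, 0.107, 0.119]]
```

View pics/b.png

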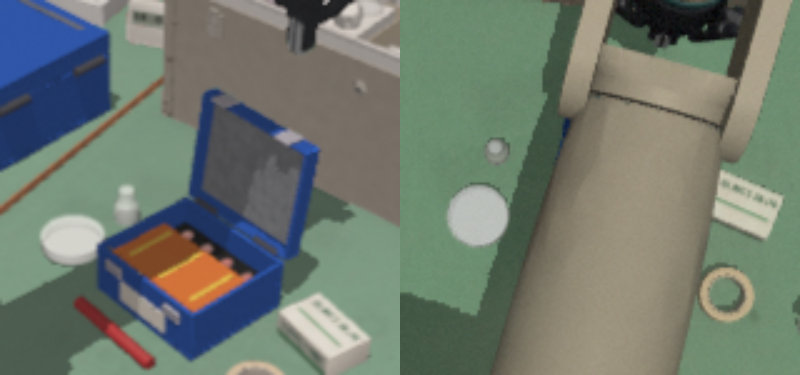

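Request:
arm_command([
  [[0,0,25,0],[0,0,25,0],[0,0,25,0],[0,0,13,0],[12,0,0,0],[12,0,0,0],[12,0,0,0],[12,0,0,0]],
])

```text
time: 7.2
eef_pos: [0.5655, -0.1219, 0.3366]
orientation: [0.422, 3.11, -0.001]
contact_force: [2.6, -1.9, 1.7]
grip_width: -0.0001
grip_force: 1.1
```

```bash
python3 -c "from h import *;tool()"
```

```text
t 7.2 tip u,v,z [0.5776 0.0334 0.1636] twist needed 0.0 F [ 2.6 -1.9  1.7] w -0.0
```

Request:
arm_command([
  [[12,0,0,0],[12,0,0,0],[15,0,3,0],[15,0,3,0],[11,0,6,0],[11,0,6,0],[10,0,8,0],[9,0,9,0]],
])

```text
time: 8.2
eef_pos: [0.474, -0.0966, 0.301]
orientation: [0.422, 3.111, -0.0]
contact_force: [-0.2, -0.1, 2.1]
grip_width: 0.0001
grip_force: 0.7
```

```bash
python3 -c "from h import *;tool()"
```

```text
t 8.2 tip u,v,z [0.4825 0.0334 0.128 ] twist needed 0.0 F [-0.2 -0.1  2.1] w 0.0
```

Request:
arm_command([
  [[8,0,10,0],[7,0,10,0],[3,0,7,0],[3,0,7,0],[2,0,5,0],[0,0,3,0],[0,0,1,0],[0,0,0,0]],
])

```text
time: 9.2
eef_pos: [0.4523, -0.0906, 0.2574]
orientation: [0.423, 3.113, 0.0]
contact_force: [-2.2, 0.2, 2.5]
grip_width: -0.0002
grip_force: 1.3
```

```bash
python3 -c "from h import *;tool()"
```

```text
t 9.2 tip u,v,z [0.4601 0.0334 0.0844] twist needed 0.0 F [-2.2  0.2  2.5] w -0.0
```

Request:
arm_command([
  [[0,0,1,0],[0,0,0,0],[0,0,1,0],[0,0,0,0],[0,0,0.5,0],[0,0,0,0],[0,0,0,0],[0,0,0,0]],
])

```text
time: 10.2
eef_pos: [0.4523, -0.0905, 0.2572]
orientation: [0.422, 3.112, -0.0]
contact_force: [-10.4, 2.4, 20.0]
grip_width: 0.0001
grip_force: 10.0
```

```bash
python3 -c "from h import *;tool()"
```

```text
t 10.2 tip u,v,z [0.4601 0.0334 0.0842] twist needed 0.0 F [-10.4   2.4  20. ] w 0.0
```

The lid is hard on its stop at 20 N, so I'll back off upwards and look.

Request:
arm_command([
  [[0,0,-3,0],[0,0,-20,0],[0,0,-40,0],[0,0,-40,0],[0,0,-40,0],[0,40,0,0],[0,50,0,0],[0,50,0,0]],
])

```text
time: 11.2
eef_pos: [0.4898, 0.0457, 0.3976]
orientation: [0.423, 3.112, 0.0]
contact_force: [0.4, -0.1, 0.2]
grip_width: -0.0001
grip_force: 0.0
```

Request:
arm_command([
  [[0,40,0,0],[0,40,0,0],[0,30,0,0],[0,0,0,0],[0,0,0,0],[0,0,0,0],[0,0,0,0],[0,0,0,0]],
])

```text
time: 12.2
eef_pos: [0.5188, 0.15, 0.3979]
orientation: [0.423, 3.113, 0.0]
contact_force: [0.2, 0.1, 0.3]
grip_width: 0.0002
grip_force: 0.0
```

```bash
python3 - <<'E'
from h import *
from rig import cams
tool();a=[]
for n in("scene","top"):
    c=cams.read_camera(n);c0=dict(np.load(n+"0.npz"))
    for k,cc in(("before",c0),("now",c)):
        W=uv(cloud(cc));b,o=masks(cc)
        box=(W[...,0]>.35)&(W[...,0]<.63)&(W[...,1]>-.06)&(W[...,1]<.13)&(cc["depth"]>0)
        m=b&box&(W[...,2]>.015)&(W[...,2]<.055);print(n,k,"body",np.percentile(W[m],[1,99],axis=0).round(3).tolist())
    m=b&box&(W[...,2]>.078);Q=W[m];print(n,"lid",np.percentile(Q,[1,50,99],axis=0).round(3).tolist(),"slope",np.polyfit(Q[:,0],Q[:,2],1).round(4))
    cr=c["color"][110:310,270:430] if n=="scene" else c["color"][130:280,265:440]
    a.append(cv2.resize(cr,(400,400)))
cv2.imwrite("pics/c.png",np.hstack(a)[:,:,::-1])
E
```

```text
t 12.2 tip u,v,z [0.46   0.2829 0.2249] twist needed -0.0 F [0.2 0.1 0.3] w 0.0
scene before body [[0.416, -0.045, 0.016], [0.545, 0.104, 0.055]]
scene now body [[0.415, -0.046, 0.015], [0.541, 0.102, 0.054]]
scene lid [[0.417, -0.044, 0.079], [0.477, 0.026, 0.083], [0.544, 0.105, 0.087]] slope [-0.      0.0832]
top before body [[0.417, -0.037, 0.017], [0.543, 0.103, 0.054]]
top now body [[0.417, -0.038, 0.021], [0.418, 0.105, 0.054]]
top lid [[0.418, -0.04, 0.081], [0.481, 0.033, 0.085], [0.546, 0.106, 0.089]] slope [0.0013 0.084 ]
```

View pics/c.png

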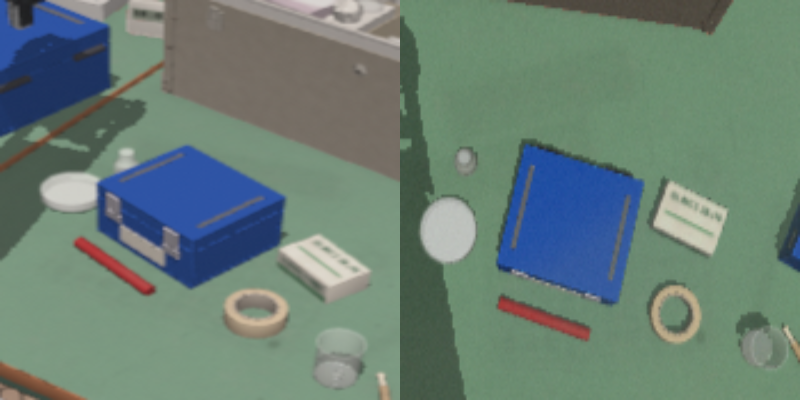

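The crop shows the lid shut and level, with the case at (570,220) in the right half. Neither the case nor the small things around it have moved, and the gripper is clear.

```bash
python3 -c "from rig import order;print(order.sign_off())"
```

```text
the job is handed in; nothing more can be done
None
```

The orange flap was pushed flat first, then the lid was swung fully shut over it; the final camera check showed the case and the things around it had not moved, and the job is handed in (no verdict was returned).

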